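Sieve the small nuts out of the large ones

TASK

Take the sieve by its handle and, keeping it resting on the runners of its tray, shake it briskly from side to side, several times each way, bumping it lightly into the spring buffer at each end (press each buffer in clearly but never to its end, and never ram it), until all four small nuts have dropped through into the tray. Then lift the sieve out level and set it down flat in the middle of the rubber mat with the three large nuts still in it, and let go, leaving the other things on the bench alone.

Things in the scene. Friction and masses are not known exactly. Their poses are not given: they have to be found in the camera images.
- sieve: Loose steel sieve, 0.35 to 0.7 kg: frame 120 mm (x) by 140 mm (y), walls 4 mm thick and 30 mm high, a 4 mm high skid along each long side (136 mm over the skids in x). Origin at the centre of its underside, z up. It starts on the runners of the tray, its axes along the tray's. Keep it level when lifted.
- handle (a point): Middle of the sieve's handle: a straight black bar along the sieve's x, 14 mm wide (y), 14 mm high, 112 mm long between its two legs, 77 mm above the sieve's underside, free all round.
- strip (a point): Middle of the sieve's floor, 4 mm above its underside. The floor is a blank strip 30 mm wide (y) along x, with a rod mesh of about 24 mm square openings on both sides of it in y. Polished and slippery (friction about 0.12, varying): nuts slide on it only when the sieve is jerked at about 1.5 m/s2 or more, or knocked; on gentle moves they ride along.
- tray: Fixed open grey tray, 150 mm (x) by 274 mm (y), 61 mm high, floor 3 mm thick; origin at the centre of its underside. Two runner ledges along y, 40 mm above the underside, carry the sieve's skids; guide walls leave it 3 mm of play each side in x, so it slides along the tray's y only. In the middle of each end wall a spring buffer faces the sieve.
- buffer_left (a joint): How far the buffer at the tray's +y end is pressed in, m: 0 free, 0.015 its hard end; 0.9 N per mm. Rubber button 20 mm across, 53 mm above the tray's underside, met by the sieve's end wall. Its free face is set by hand 86 to 116 mm from the tray's middle along y, differently at each end and every time; that is not measured: feel for it or look.
- buffer_right (a joint): The same for the buffer at the tray's -y end.
- mat: Fixed flat black rubber mat, 150 mm (x) by 170 mm (y), 3 mm thick, origin at the centre of its underside.
- small_1: Small steel hexagon nut, 17 mm across flats (20 mm across corners), 8 mm thick, 12 g. Origin at the centre of one face. Starts on the blank strip in the middle of the sieve; passes through the mesh openings once it has slid off the strip.
- small_2: Small steel hexagon nut, 17 mm across flats (20 mm across corners), 8 mm thick, 12 g. Origin at the centre of one face. Starts on the blank strip in the middle of the sieve; passes through the mesh openings once it has slid off the strip.
- small_3: Small steel hexagon nut, 17 mm across flats (20 mm across corners), 8 mm thick, 12 g. Origin at the centre of one face. Starts on the blank strip in the middle of the sieve; passes through the mesh openings once it has slid off the strip.
- small_4: Small steel hexagon nut, 17 mm across flats (20 mm across corners), 8 mm thick, 12 g. Origin at the centre of one face. Starts on the blank strip in the middle of the sieve; passes through the mesh openings once it has slid off the strip.
- large_1: Large steel hexagon nut, 30 mm across flats, 16 mm thick, 62 g. Origin at the centre of one face. Starts on the mesh of the sieve; too big for the openings.
- large_2: Large steel hexagon nut, 30 mm across flats, 16 mm thick, 62 g. Origin at the centre of one face. Starts on the mesh of the sieve; too big for the openings.
- large_3: Large steel hexagon nut, 30 mm across flats, 16 mm thick, 62 g. Origin at the centre of one face. Starts on the mesh of the sieve; too big for the openings.
- tape_roll: Roll of tape, 75 mm across, 24 mm high, lying flat on the bench; a bystander.
- timer: White timer, 60 by 68 by 21 mm, lying on the bench; a bystander.

How it is judged:
By the outcome, as a careful person would: the job done as asked, in the order asked, and still so for the second after the job is handed in, with the robot touching nothing.
It also fails if it takes over 64 s, if anything falls off the work surface, if the arm or the gripper's body presses on something with over 40 N, if the wrist force passes 120 N, or if a joint passes its speed limit or range.

ROBOT

A 6-joint arm with a two-finger parallel gripper is mounted at the origin on a cart in front of the work surface, level with it; the furniture and walls round the work are solid. World frame = base frame: x ahead of the robot, y to its left, z up, the work surface at z = 0. Lengths are in m, angles in degrees, forces in N, time in s.
With the tool pointing down it reaches from about 0.25 to 0.775 m from the base axis. Payload 4 kg.
Tool frame: the origin (TCP) lies midway between the tips of the shut fingers; the grasp point (between the pads) lies 19 mm behind it; x points along the fingers, y is the direction in which the jaws open and shut, and the axes are right-handed (so a half turn about x gives the same grasp; the last joint's range is limited). The gripper opens to 85 mm and grips with 20 to 120 N. Pads are 22 mm wide; open, the fingers measure 114 mm over their backs; the gripper's body (76 mm by 85 mm) begins 54 mm behind the grasp point. The pads swing forward as they close: fully open they stand 13 mm farther back than shut.
Start: joints at [61.702, 4.996, 78.535, -0, 96.463, -5.907], TCP at [0.21, 0.509, 0.208] pointing down, gripper open.
Joint ranges: [-177.83, 177.83], [-43.37, 116.18], [15.69, 146.23], [-61.86, 241.86], [9.47, 152.12], [-147.06, 147.06]. Speed limits (degrees/s): [159.86, 159.86, 180, 180, 180, 180].

INTERFACE

Orientations are given as [roll, pitch, yaw] about the fixed x, y, z axes, in that order (R = Rz(yaw) Ry(pitch) Rx(roll)).
In Python, from cell import manip gives the robot as it stands.
- The arm moves only by the tool arm_command, never from a script. Its argument "plan" is one flat list of numbers, 5 for each row, row after row: the closure, from 0 (fully open) to 1 (shut), then the shift along the tool's x, y, z in cm, then the turn about the tool's x in rad. In form: [claw, dx, dy, dz, twist, claw, dx, dy, dz, twist, ...]. A call has 1 to 12 rows; each row shifts and turns the commanded pose from where the row before left it, along the tool's axes as they then stand; what a row does not reach is not made up. A row lasts 1/8 s, in which the tool goes at most 62.5 mm and 10.7 degrees, less where a joint would pass 70% of its speed; a pose out of reach is approached as far as the arm can. A call is refused whole if a number of a shift passes 6.25 or a number of a turn 0.188, either way. A call with a gripper value outside its range is refused whole. The fingers move at their own pace and stop on an object; the grip force is fixed at half the most. Time passes only in rows, so rows that do not move let the fingers close. It gives the time, the measured TCP pose, the force and the opening at its end, in the units of the state.
- manip.state(): the state, without advancing time (a new reading comes with each control period).
- manip.snapshot(name): name is "side" or "top" or "wrist"; returns a dict with "color" (400x640x3 uint8, red, green, blue), "range_z" (400x640 float32, m along the optical axis (not along the pixel's ray), 0 where there is no reading), "fx", "fy", "cx", "cy" (pixels), "T" (4x4, takes a point from camera to world coordinates). Camera axes: x right, y down, z forward; pixel columns grow to the right and rows downward; lengths in m; the calibration is good to about 2 mm. A picture is of the moment at which its call begins.
- manip.sign_off(): hands the job in, once; it reports no verdict.
Trained networks look in the newest picture that a camera, given by its name, has taken for a name from the list of things; names that differ only in an ending like _2 or _b are one class to them, and where a whole thing is asked for, a point or a joint stands for the part that bears it (a point fixed in the world has none). Each returns a list of dicts, best first, with "confidence" (0 to 1); they miss things now and then, are a little off and sometimes report something else, mostly with a low value. They report only what shows in the picture. A call takes as long as a camera call.
- manip.spot_in(camera, label): "location" ([x, y, z] in m, in world coordinates, good to about 4 mm: the middle of the surface that is visible of it).
- manip.silhouettes(camera, label): "mask" (400x640 bool, what is visible of it).
The state is a dict: "clock": time; "qpos": joint angles; "joint_vel": joint speeds; "joint_efforts": joint torques, N m; "position": TCP position; "orientation": TCP orientation; "ft_force": force on the tool from outside, world axes, zero at the start; "moment": the same for the moment, N m; "opening": finger opening in m.
Only numpy, scipy, OpenCV 4.12 (cv2) and the standard library are available. Lean on these libraries where they do the work, as an engineer would, in place of code of your own. Each camera call takes 0.05 s, during which the arm holds its last target. There are 200 camera calls.

## Working session

There is one attempt and no reset: what is moved stays moved. The work goes in short steps, Python scripts to look and compute and a tool call to move; the robot and the scene stay as the last step left them, time stands still between calls to the robot, and variables do not carry over. Pictures are saved under pics/ and viewed, about 8 in all and at most 12, crops included, and the job is handed in when it is done.

Besides the shell and the picture viewer there is one more tool, called after "Emit:" by a JSON object that holds its "fn" and its "kwargs". arm_command: Moves the arm, as the interface text tells. Its arguments: {"type":"object","properties":{"plan":{"type":"array"}},"required":["plan"]}

```bash
mkdir -p pics; ls
python3 - <<'E'
from cell import manip
import cv2,numpy as np
s=manip.state();print({k:np.round(v,3).tolist() for k,v in s.items()})
ims=[]
for c in("top","side"):
    d=manip.snapshot(c);ims.append(d["color"]);print(c,np.round(d["T"],3).tolist(),d["fx"])
    for l in("sieve","handle","strip","tray","buffer_left","buffer_right","mat","small_1","large_1","tape_roll","timer"):
        print(l,[(np.round(r["location"],3).tolist(),round(r["confidence"],2)) for r in manip.spot_in(c,l)][:5])
for n,i in zip(("top","side"),ims): cv2.imwrite(f"pics/{n}0.png",i[:,:,::-1])
E
```

```text
pics
{'clock': 0.0, 'qpos': [61.702, 5.041, 78.628, 0.0, 96.463, -5.909], 'joint_vel': [-0.06, 0.02, 0.02, 0.077, -0.018, 0.001], 'joint_efforts': [-0.001, -35.185, -31.327, -0.0, 0.011, 0.0], 'position': [0.209, 0.508, 0.206], 'orientation': [-96.076, 89.868, -118.465], 'ft_force': [-0.114, 1.051, 0.264], 'moment': [0.029, 0.043, 0.002], 'opening': 0.085}
top [[0.007, -0.999, 0.047, 0.508], [-1.0, -0.008, -0.005, 0.052], [0.005, -0.047, -0.999, 1.125], [0.0, 0.0, 0.0, 1.0]] 402.07047834111
sieve [([0.488, 0.028, 0.06], 0.75), ([0.453, -0.014, 0.05], 0.7)]
handle [([0.455, -0.014, 0.048], 0.71)]
strip [([0.453, -0.018, 0.052], 0.59)]
tray [([0.455, 0.006, 0.003], 0.67)]
buffer_left [([0.67, -0.009, 0.028], 0.69)]
buffer_right []
mat [([0.452, 0.337, 0.003], 0.77), ([0.441, -0.267, 0.013], 0.69)]
small_1 []
large_1 [([0.489, 0.03, 0.057], 0.63), ([0.421, 0.034, 0.062], 0.55), ([0.455, -0.054, 0.06], 0.41)]
tape_roll [([0.667, -0.008, 0.026], 0.67)]
timer [([0.444, -0.27, 0.013], 0.58)]
side [[-1.0, 0.003, -0.019, 0.592], [0.017, 0.647, -0.762, 0.878], [0.01, -0.762, -0.647, 0.785], [0.0, 0.0, 0.0, 1.0]] 448.09124831611524
sieve [([0.456, -0.007, 0.061], 0.82)]
handle [([0.457, -0.005, 0.06], 0.67), ([0.454, 0.085, 0.058], 0.33)]
strip [([0.458, -0.004, 0.059], 0.88)]
tray [([0.458, 0.06, 0.039], 0.61)]
buffer_left [([0.454, 0.086, 0.06], 0.61), ([0.445, -0.262, 0.013], 0.51)]
buffer_right []
mat [([0.445, 0.346, 0.002], 0.77)]
small_1 [([0.414, -0.014, 0.05], 0.62), ([0.442, -0.011, 0.048], 0.56), ([0.47, -0.015, 0.054], 0.4)]
large_1 [([0.484, 0.031, 0.059], 0.59), ([0.448, 0.347, 0.004], 0.51)]
tape_roll [([0.672, 0.008, 0.02], 0.77)]
timer [([0.443, -0.261, 0.012], 0.58)]
```

Run:
```python
import cv2,numpy as np
a=cv2.imread("pics/top0.png");b=cv2.imread("pics/side0.png")
cv2.imwrite("pics/top0c.png",cv2.resize(a[120:320,170:470],None,fx=2.6,fy=2.6))
```

```text
(no output)
```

View pics/top0.png

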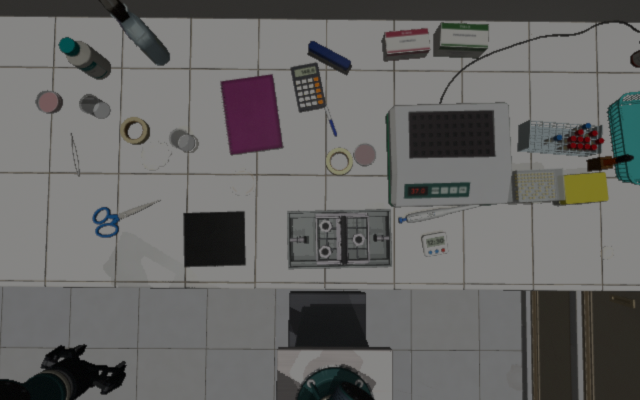

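View pics/side0.png

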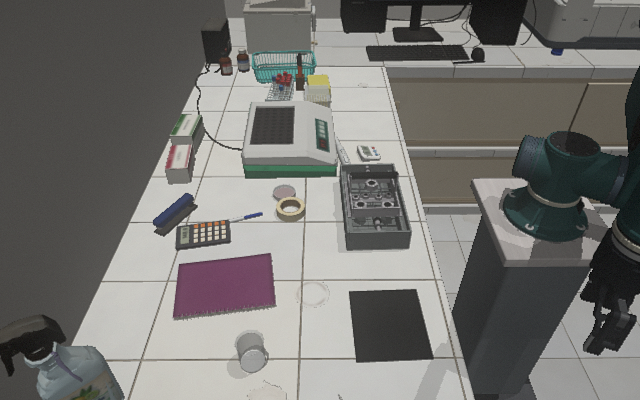

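The top view shows the tray at columns 288–391, rows 210–268, with the sieve at columns 315–370 and its dark handle at column 344. The mat is at columns 184–245, rows 212–267, the timer at (434,244), and the tape roll at (339,161). Next I'll measure these from depth.

```bash
cat > h.py <<'E'
from cell import manip
import numpy as np,cv2
def cloud(c):
    d=manip.snapshot(c);z=d["range_z"];v,u=np.mgrid[0:400,0:640]
    P=np.stack([(u-d["cx"])/d["fx"]*z,(v-d["cy"])/d["fy"]*z,z],-1)@d["T"][:3,:3].T+d["T"][:3,3]
    P[z==0]=np.nan
    return d,P
def rect(p):
    (c,s,a)=cv2.minAreaRect(p[:,:2].astype(np.float32)); return np.round(c,4),np.round(s,4),round(a,2)
E
python3 - <<'E'
from h import *
for c in("top","side"):
    d,P=cloud(c);Q=P.reshape(-1,3);Q=Q[np.isfinite(Q[:,0])]
    R=Q[(abs(Q[:,0]-.455)<.12)&(abs(Q[:,1])<.18)]
    h=R[R[:,2]>.1];print(c,"handle",len(h),rect(h),np.percentile(h[:,2],[2,50,98]).round(4))
    t=R[(R[:,2]>.03)&(R[:,2]<.1)];print("tray",rect(t))
    top=R[abs(R[:,2]-.061)<.005];print("rim",rect(top),np.median(top[:,2]))
    sv=R[(abs(R[:,2]-.0725)<.008)];print("sieve wall",len(sv),rect(sv))
    for n in("mat",):
        for r in manip.silhouettes(c,n)[:1]:
            p=P[r["mask"]];p=p[np.isfinite(p[:,0])&(abs(p[:,2])<.02)];print(n,r["confidence"],rect(p),np.median(p[:,2]))
E
```

```text
top handle 296 (array([ 0.4589, -0.015 ]), array([0.1217, 0.0172]), 1.63) [0.114  0.1242 0.1279]
tray (array([ 0.4754, -0.0266]), array([0.1879, 0.3131]), 2.39)
rim (array([ 0.4751, -0.0191]), array([0.1879, 0.2981]), 2.39) 0.0611516406051662
sieve wall 527 (array([ 0.4764, -0.0269]), array([0.1854, 0.3119]), 2.22)
mat 0.97 (array([0.4521, 0.3381]), array([0.1497, 0.1716]), 0.99) 0.004107835971433049
side handle 356 (array([ 0.4574, -0.011 ]), array([0.0193, 0.1223]), 89.5) [0.1049 0.1206 0.1254]
tray (array([ 0.476 , -0.0238]), array([0.1898, 0.3162]), 1.48)
rim (array([ 0.4756, -0.0227]), array([0.1896, 0.3136]), 1.6) 0.0598057952039549
sieve wall 353 (array([ 0.4685, -0.0409]), array([0.1442, 0.3232]), 17.3)
mat 0.64 (array([0.4518, 0.3368]), array([0.1497, 0.1741]), 2.32) 0.0024361148828689894
```

View pics/top0c.png

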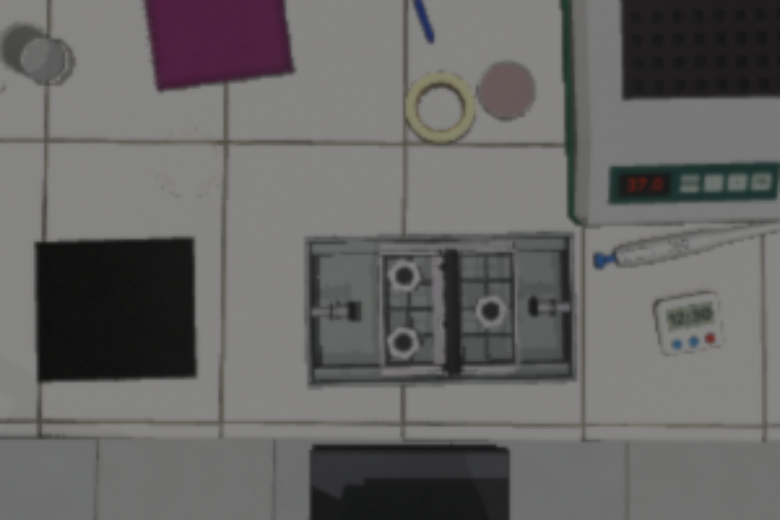

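The crop shows large nuts at crop pixels (404,276), (402,344) and (490,311), and buffer buttons with free faces near columns 361 and 529. The sieve's end walls are at columns 381 and 517, so the gaps are about 20 mm on the left and 12 mm on the right. Next I need the tray yaw and how far the tool is from the grasp.

Run:
```python
from h import *
from scipy.spatial.transform import Rotation as Ro
s=manip.state();print(Ro.from_euler('xyz',s["orientation"],degrees=True).as_matrix().round(3))
for c in("top","side"):
    d,P=cloud(c)
    for n in("tray","sieve","handle","buffer_left","timer"):
        for r in manip.silhouettes(c,n)[:2]:
            p=P[r["mask"]];p=p[np.isfinite(p[:,0])]; lo=.03 if n!="timer" else .005
            p=p[p[:,2]>lo]
            if len(p)>4: print(c,n,round(r["confidence"],2),len(p),rect(p),np.percentile(p[:,2],[5,95]).round(3))
    # tray rim long edges: line fits
    Q=P.reshape(-1,3);m=(abs(Q[:,2]-.061)<.004)&(abs(Q[:,1]+.005)<.15)
    for x0 in(.385,.53):
        e=Q[m&(abs(Q[:,0]-x0)<.02)];
        if len(e)>20: k=np.polyfit(e[:,1],e[:,0],1);print("edge",x0,len(e),k.round(4),"yaw",np.degrees(-np.arctan(k[0])).round(2),e[:,1].min().round(3),e[:,1].max().round(3))
```

```text
[[ 0.     0.381  0.925]
 [ 0.     0.925 -0.381]
 [-1.     0.     0.   ]]
top tray 0.74 1544 (array([ 0.4578, -0.0074]), array([0.1528, 0.2736]), 1.86) [0.038 0.065]
top sieve 0.71 1165 (array([ 0.458 , -0.0158]), array([0.1361, 0.1403]), 1.74) [0.042 0.126]
top handle 0.72 860 (array([ 0.4563, -0.0165]), array([0.1339, 0.1391]), 0.45) [0.043 0.126]
top buffer_left 0.44 39 (array([0.4549, 0.0886]), array([0.0132, 0.0184]), 1.32) [0.055 0.063]
top timer 0.58 538 (array([ 0.4427, -0.2728]), array([0.0607, 0.0689]), 8.85) [0.009 0.023]
edge 0.385 232 [-0.0202  0.3864] yaw 1.16 -0.145 0.126
edge 0.53 213 [-0.0158  0.5296] yaw 0.91 -0.153 0.13
side tray 0.82 1808 (array([ 0.4572, -0.0058]), array([0.1532, 0.28  ]), 1.61) [0.033 0.062]
side sieve 0.63 1580 (array([ 0.4546, -0.0403]), array([0.1408, 0.2004]), 1.04) [0.041 0.123]
side handle 0.65 1449 (array([ 0.4565, -0.032 ]), array([0.2232, 0.1368]), 89.57) [0.041 0.123]
side buffer_left 0.6 37 (array([0.4551, 0.0903]), array([0.0184, 0.014 ]), 71.63) [0.051 0.063]
side timer 0.63 247 (array([ 0.4423, -0.2719]), array([0.0575, 0.0725]), 10.28) [0.009 0.021]
edge 0.385 194 [-0.0208  0.3884] yaw 1.19 -0.143 0.131
edge 0.53 202 [-0.0283  0.527 ] yaw 1.62 -0.154 0.134
```

Emit:
{"fn": "arm_command", "kwargs": {"plan": [0,0,0,0,-0.139,0,0,0,0,-0.139,0,0,0,0,-0.138]}}

```text
clock: 2.38
position: [0.2095, 0.5085, 0.2076]
orientation: [71.4, 90.0, 73.1]
ft_force: [0.5, -1.4, 0.9]
opening: 0.0859
```

Emit:
{"fn": "arm_command", "kwargs": {"plan": [0,0,-4.4,1.95,0,0,0,-4.4,1.95,0,0,0,-4.4,1.95,0,0,0,-4.4,1.95,0,0,0,-4.4,1.95,0,0,0,-4.4,1.95,0,0,0,-4.4,1.95,0,0,0,-4.4,1.95,0,0,0,-4.4,1.95,0,0,0,-4.4,1.95,0,0,0,-4.4,1.95,0,0,0,-4.4,1.95,0]}}

```text
clock: 3.88
position: [0.4573, -0.0149, 0.2079]
orientation: [12.3, 89.9, 13.7]
ft_force: [0.4, 0.8, 0.2]
opening: 0.0855
```

```bash
cat > st.py <<'E'
from h import *
from scipy.spatial.transform import Rotation as Ro
s=manip.state();R=Ro.from_euler('xyz',s["orientation"],degrees=True).as_matrix()
def show(tx,ty,tz):
    print("clock",s["clock"],"pos",np.round(s["position"],4),"F",np.round(s["ft_force"],2),"M",np.round(s["moment"],2),"op",round(s["opening"],4))
    print("toolx",R[:,0].round(3),"yaw of tool y",np.degrees(np.arctan2(R[1,1],R[0,1])).round(2))
    print("to target, tool cm",(R.T@(np.array([tx,ty,tz])-s["position"])*100).round(2))
E
python3 -c "
from st import *
show(.458,-.0155,.098)"
```

```text
clock 3.875 pos [ 0.4573 -0.0149  0.2079] F [0.41 0.84 0.19] M [ 0.03 -0.03  0.05] op 0.0855
toolx [ 0.001  0.    -1.   ] yaw of tool y 91.43
to target, tool cm [10.99 -0.06  0.06]
```

Emit:
{"fn": "arm_command", "kwargs": {"plan": [0.3,3.5,-0.06,0.05,0,0.3,3.5,0,0,0,0.4,2.5,0,0,0,0.4,1.4,0,0,0,0.5,0,0,0,0]}}

```text
clock: 4.5
position: [0.4567, -0.0139, 0.0979]
orientation: [167.1, 89.9, 168.6]
ft_force: [0.3, 0.4, -0.3]
opening: 0.0426
```

```bash
python3 -c "
from st import *
show(.458,-.0155,.098)
d=manip.snapshot('wrist');cv2.imwrite('pics/w1.png',d['color'][:,:,::-1])"
```

```text
clock 4.5 pos [ 0.4567 -0.0139  0.0979] F [ 0.27  0.4  -0.34] M [-0.01 -0.    0.01] op 0.0426
toolx [-0.002  0.    -1.   ] yaw of tool y 91.45
to target, tool cm [-0.01 -0.17  0.13]
```

View pics/w1.png

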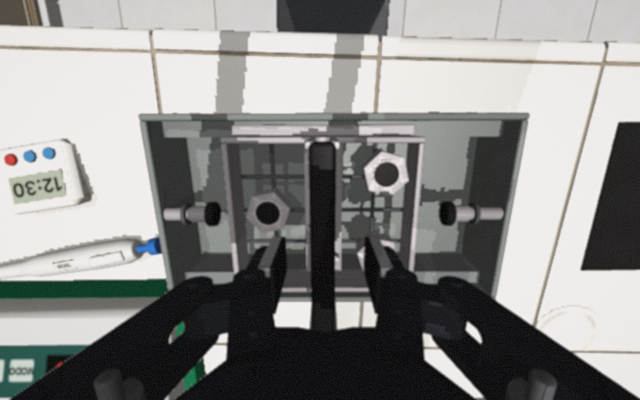

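The wrist view shows the fingers straddling the handle (column 322), with the -y buffer at (212,213) and the +y buffer at (447,213). Closing now.

Emit:
{"fn": "arm_command", "kwargs": {"plan": [1,0,0,0,0,1,0,0,0,0,1,0,0,0,0,1,0,0,0,0,1,0,0,0,0]}}

```text
clock: 5.18
position: [0.4585, -0.0141, 0.1004]
orientation: [-7.1, 89.8, -5.6]
ft_force: [0.5, -0.3, 6.0]
opening: 0.0001
```

Emit:
{"fn": "arm_command", "kwargs": {"plan": [1,0,-0.5,0,0,1,0,0,0,0]}}

```text
clock: 5.42
position: [0.4586, -0.0193, 0.1003]
orientation: [-11.5, 89.8, -10.1]
ft_force: [0.7, -0.2, 5.5]
opening: -0.0001
```

Emit:
{"fn": "arm_command", "kwargs": {"plan": [1,0,-0.4,0,0,1,0,0,0,0]}}

```text
clock: 5.68
position: [0.4587, -0.0233, 0.1003]
orientation: [-9.2, 89.8, -7.7]
ft_force: [-0.2, -0.4, 5.4]
opening: -0.0001
```

The opening reads 0, so the handle isn't between the pads. I'll take a look.

```bash
python3 -c "
from st import *
show(.458,-.0155,.098)
a=manip.snapshot('wrist')['color'];b=manip.snapshot('side')['color'][130:270,300:500]
b=cv2.resize(b,(571,400),interpolation=cv2.INTER_CUBIC)
a=a[60:400,120:520];a=cv2.resize(a,(320,272))
o=np.zeros((672,571,3),np.uint8);o[:400]=b;o[400:,:320]=a
cv2.imwrite('pics/w2.png',cv2.resize(o,(500,590))[:,:,::-1])"
```

```text
clock 5.675 pos [ 0.4587 -0.0233  0.1003] F [-0.23 -0.38  5.43] M [-0.04  0.04 -0.01] op -0.0001
toolx [ 0.004 -0.    -1.   ] yaw of tool y 91.43
to target, tool cm [ 0.23  0.78 -0.06]
```

View pics/w2.png

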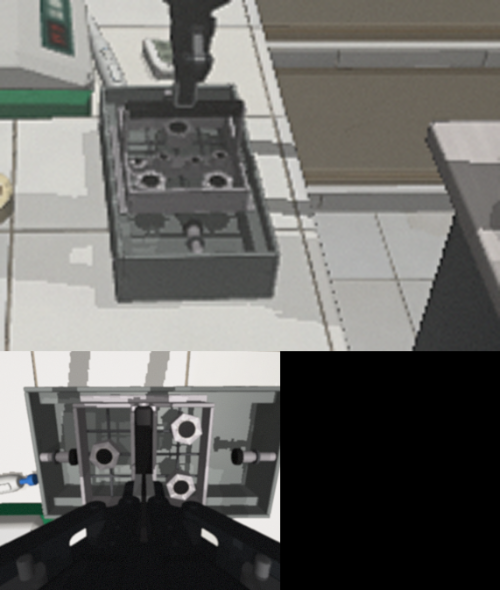

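```bash
python3 -c "
from st import *
d,P=cloud('side')
T=np.linalg.inv(d['T'])
for p in [(.458,-.0155,.117),(.4,-.0155,.117),(.51,-.0155,.117),(.4587,-.0233,.1003),(.4587,-.0233,.1193)]:
    q=T[:3,:3]@np.array(p)+T[:3,3];print(p,(q[0]/q[2]*d['fx']+d['cx']).round(1),(q[1]/q[2]*d['fy']+d['cy']).round(1),q[2].round(3))
a=cv2.imread('pics/side0.png')[150:260,320:430];b=d['color'][150:260,320:430,::-1]
t,_=cloud('top');c=t['color'][195:285,270:400,::-1]
r=lambda i:cv2.resize(i,(400,400*i.shape[0]//i.shape[1]),interpolation=cv2.INTER_CUBIC)
o=np.hstack([r(a),r(b)]);cv2.imwrite('pics/c3.png',o)
z=P[150:260,320:430,2];print('handle-high pts',[(v+150,320+np.where(z[v]>.1)[0].min(),320+np.where(z[v]>.1)[0].max(),np.nanmax(z[v]).round(3)) for v in range(0,110,6) if (z[v]>.1).any()])
"
```

```text
(0.458, -0.0155, 0.117) 373.3 174.6 1.116
(0.4, -0.0155, 0.117) 396.5 174.5 1.117
(0.51, -0.0155, 0.117) 352.4 174.6 1.115
(0.4587, -0.0233, 0.1003) 372.2 178.0 1.132
(0.4587, -0.0233, 0.1193) 372.8 171.9 1.12
handle-high pts [(150, np.int64(369), np.int64(383), np.float64(0.221)), (156, np.int64(370), np.int64(384), np.float64(0.212)), (162, np.int64(370), np.int64(381), np.float64(0.176)), (168, np.int64(369), np.int64(378), np.float64(0.144)), (174, np.int64(349), np.int64(398), np.float64(0.122)), (180, np.int64(350), np.int64(396), np.float64(0.104))]
```

View pics/c3.png

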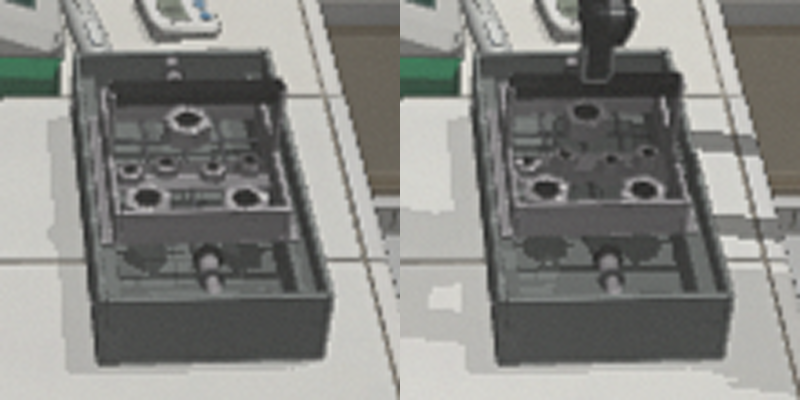

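```bash
python3 -c "
from st import *
for c in ('side','top'):
    d,P=cloud(c)
    if c=='side':
        for v in range(158,192,2): print(v,P[v,373].round(3),d['color'][v,373],'|',P[v,390].round(3))
d,P=cloud('wrist');Q=P.reshape(-1,3)
m=(Q[:,2]>.1)&(abs(Q[:,0]-.458)<.07)
for x0 in np.arange(.40,.49,.01):
    e=Q[m&(abs(Q[:,0]-x0)<.005)&(Q[:,2]<.135)]
    if len(e):print(x0.round(3),len(e),e[:,1].min().round(4),e[:,1].max().round(4),np.percentile(e[:,2],[5,50,95]).round(3))
"
```

```text
158 [0.469 0.028 0.197] [51 51 48] | [ 0.375 -0.259 -0.002]
160 [0.467 0.022 0.187] [53 55 53] | [ 0.377 -0.243  0.002]
162 [0.466 0.012 0.174] [50 51 49] | [ 0.377 -0.239 -0.002]
164 [ 0.462 -0.009  0.154] [53 52 52] | [ 0.395 -0.14   0.06 ]
166 [ 0.462 -0.009  0.148] [55 55 54] | [ 0.395 -0.141  0.053]
168 [ 0.461 -0.007  0.143] [51 50 50] | [ 0.394 -0.142  0.045]
170 [ 0.461 -0.01   0.135] [48 50 49] | [ 0.416 -0.026  0.123]
172 [ 0.46  -0.014  0.126] [87 89 87] | [ 0.416 -0.019  0.122]
174 [ 0.459 -0.015  0.119] [46 46 45] | [ 0.416 -0.016  0.119]
176 [ 0.459 -0.014  0.114] [57 57 55] | [ 0.415 -0.017  0.111]
178 [ 0.448 -0.08   0.057] [97 97 97] | [ 0.403 -0.077  0.059]
180 [ 0.45  -0.067  0.06 ] [45 46 44] | [ 0.403 -0.074  0.055]
182 [ 0.451 -0.055  0.063] [66 65 64] | [ 0.402 -0.073  0.049]
184 [ 0.451 -0.052  0.058] [98 94 96] | [ 0.403 -0.069  0.046]
186 [ 0.451 -0.049  0.054] [83 81 81] | [ 0.403 -0.061  0.044]
188 [ 0.45  -0.052  0.045] [82 82 82] | [ 0.4   -0.076  0.026]
190 [ 0.443 -0.096  0.003] [76 79 76] | [ 0.399 -0.078  0.017]
0.4 600 -0.034 -0.0164 [0.119 0.124 0.126]
0.41 523 -0.0318 -0.018 [0.123 0.125 0.126]
0.42 484 -0.0311 -0.0177 [0.123 0.125 0.126]
0.43 468 -0.031 -0.0173 [0.123 0.125 0.126]
0.44 456 -0.0309 -0.0169 [0.123 0.125 0.126]
0.45 342 -0.0363 -0.011 [0.123 0.129 0.135]
```

```bash
python3 -c "
from st import *
d,P=cloud('wrist');a=d['color'][200:400,220:420,::-1]
cv2.imwrite('pics/w4.png',cv2.convertScaleAbs(cv2.resize(a,(600,600),interpolation=cv2.INTER_CUBIC),alpha=2.2,beta=15))
for v in range(230,330,8): print(v,[P[v,u].round(3).tolist() for u in (300,314,322,330,344)])
"
```

```text
230 [[0.495, -0.048, 0.003], [0.446, -0.03, 0.124], [0.446, -0.025, 0.125], [0.446, -0.021, 0.124], [0.494, -0.003, 0.003]]
238 [[0.485, -0.044, 0.045], [0.447, -0.029, 0.134], [0.447, -0.025, 0.133], [0.447, -0.021, 0.134], [0.484, -0.006, 0.046]]
246 [[0.451, -0.036, 0.135], [0.447, -0.029, 0.143], [0.447, -0.025, 0.143], [0.447, -0.021, 0.143], [0.451, -0.014, 0.135]]
254 [[0.451, -0.036, 0.144], [0.447, -0.029, 0.152], [0.447, -0.025, 0.152], [0.447, -0.021, 0.151], [0.451, -0.014, 0.144]]
262 [[0.451, -0.035, 0.153], [0.447, -0.028, 0.16], [0.447, -0.025, 0.16], [0.447, -0.021, 0.159], [0.451, -0.015, 0.151]]
270 [[0.444, -0.033, 0.172], [0.446, -0.028, 0.169], [0.449, -0.025, 0.162], [0.449, -0.021, 0.162], [0.444, -0.016, 0.171]]
278 [[0.446, -0.033, 0.174], [0.446, -0.028, 0.175], [0.453, -0.025, 0.162], [0.447, -0.022, 0.172], [0.445, -0.016, 0.174]]
286 [[0.446, -0.032, 0.179], [0.446, -0.027, 0.179], [0.457, -0.025, 0.162], [0.451, -0.021, 0.171], [0.446, -0.017, 0.179]]
294 [[0.442, -0.031, 0.191], [0.446, -0.027, 0.184], [0.461, -0.024, 0.162], [0.454, -0.021, 0.172], [0.441, -0.018, 0.192]]
302 [[0.441, -0.031, 0.196], [0.447, -0.027, 0.187], [0.465, -0.024, 0.162], [0.457, -0.021, 0.172], [0.441, -0.018, 0.195]]
310 [[0.441, -0.031, 0.199], [0.45, -0.027, 0.187], [0.468, -0.024, 0.163], [0.461, -0.021, 0.173], [0.44, -0.018, 0.2]]
318 [[0.441, -0.03, 0.203], [0.464, -0.027, 0.174], [0.503, -0.024, 0.125], [0.465, -0.021, 0.172], [0.441, -0.018, 0.203]]
326 [[0.442, -0.03, 0.205], [0.466, -0.027, 0.176], [0.508, -0.024, 0.125], [0.468, -0.021, 0.173], [0.442, -0.019, 0.204]]
```

View pics/w4.png

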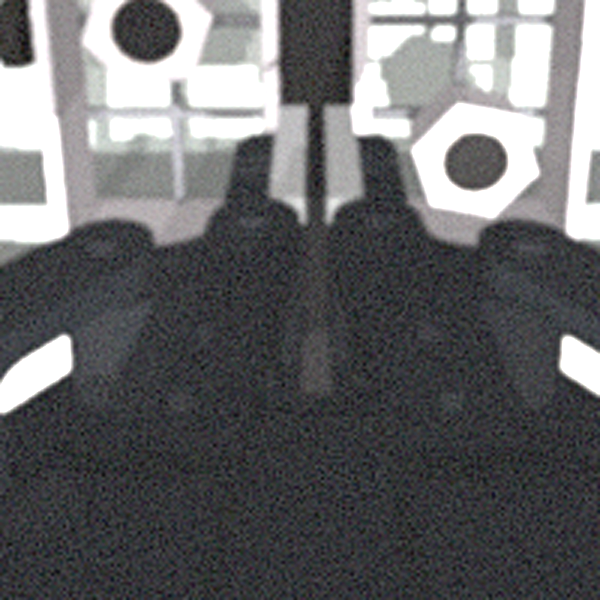

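The enlarged wrist view shows both pads shut on top of the bar. They run from z≈0.125 to 0.162, so the tips really sit about 25 mm above the reported TCP. I'll lift, open, and go about 27 mm lower.

Emit:
{"fn": "arm_command", "kwargs": {"plan": [0.4,-1.0,0,0,0,0.4,0,0,0,0,0.4,0,-0.05,0,0,0.4,1.0,0,0,0,0.4,0.7,0,0,0,0.4,0,0,0,0]}}

```text
clock: 6.82
position: [0.4565, -0.0233, 0.0901]
orientation: [166.6, 89.8, 168.1]
ft_force: [0.6, -0.4, 0.1]
opening: 0.0512
```

```bash
python3 -c "
from st import *
show(.458,-.024,.072)
d,P=cloud('wrist')
Q=P.reshape(-1,3);Q=Q[np.isfinite(Q[:,0])]
m=(abs(Q[:,0]-.45)<.012)&(abs(Q[:,1]+.024)<.06)&(Q[:,2]>.07)&(Q[:,2]<.17)
for y in np.arange(-.07,.025,.005):
    e=Q[m&(abs(Q[:,1]-y)<.0025)]
    if len(e):print(y.round(3),len(e),np.percentile(e[:,2],[1,50,99]).round(3))
a=d['color'][160:400,180:460,::-1]
cv2.imwrite('pics/w5.png',cv2.convertScaleAbs(cv2.resize(a,(560,480)),alpha=2.,beta=15))
"
```

```text
clock 6.825 pos [ 0.4565 -0.0233  0.0901] F [ 0.62 -0.45  0.1 ] M [-0.03  0.01 -0.02] op 0.0512
toolx [-0.003  0.001 -1.   ] yaw of tool y 91.44
to target, tool cm [ 1.81 -0.08  0.15]
-0.07 212 [0.161 0.167 0.17 ]
-0.065 213 [0.131 0.165 0.17 ]
-0.06 409 [0.126 0.158 0.17 ]
-0.055 529 [0.122 0.156 0.17 ]
-0.05 1029 [0.12  0.147 0.169]
-0.03 250 [0.122 0.124 0.126]
-0.025 414 [0.124 0.125 0.126]
-0.02 403 [0.123 0.125 0.126]
-0.015 50 [0.122 0.123 0.125]
0.0 689 [0.119 0.143 0.169]
0.005 732 [0.122 0.155 0.17 ]
0.01 377 [0.125 0.162 0.17 ]
0.015 313 [0.127 0.162 0.17 ]
0.02 238 [0.16  0.166 0.17 ]
```

Wrist depth agrees: with the reported TCP at 0.090, the fingertips are at z≈0.119 on either side of the bar. Going 18 mm lower and gripping.

Emit:
{"fn": "arm_command", "kwargs": {"plan": [0.4,0.9,-0.05,0.1,0,0.4,0.9,0,0,0,0.4,0,0,0,0,1,0,0,0,0,1,0,0,0,0,1,0,0,0,0,1,0,0,0,0,1,0,0,0,0]}}

```text
clock: 7.88
position: [0.4589, -0.0239, 0.0742]
orientation: [-1.2, 89.9, 0.2]
ft_force: [0.2, 0.5, 2.0]
opening: 0.0128
```

The opening is 12.8 mm, so the bar is held. Now I'll feel for the right (-y) buffer.

Emit:
{"fn": "arm_command", "kwargs": {"plan": [1,0,-0.2,0,0,1,0,0,0,0]}}

```text
clock: 8.12
position: [0.459, -0.0261, 0.0741]
orientation: [-10.8, 89.9, -9.3]
ft_force: [1.0, 0.8, 4.3]
opening: 0.0127
```

Emit:
{"fn": "arm_command", "kwargs": {"plan": [1,0,-0.3,0,0,1,0,0,0,0]}}

```text
clock: 8.38
position: [0.4591, -0.0294, 0.0741]
orientation: [-27.8, 89.9, -26.3]
ft_force: [0.0, -0.2, 4.4]
opening: 0.0132
```

Emit:
{"fn": "arm_command", "kwargs": {"plan": [1,0,-0.3,0,0,1,0,0,0,0]}}

```text
clock: 8.62
position: [0.4591, -0.032, 0.0741]
orientation: [21.8, 89.9, 23.3]
ft_force: [0.1, 2.7, 6.4]
opening: 0.0127
```

Emit:
{"fn": "arm_command", "kwargs": {"plan": [1,0,-0.3,0,0,1,0,0,0,0]}}

```text
clock: 8.88
position: [0.4592, -0.0342, 0.0741]
orientation: [62.2, 89.9, 63.6]
ft_force: [0.3, 3.7, 6.4]
opening: 0.0131
```

Emit:
{"fn": "arm_command", "kwargs": {"plan": [1,0,-0.2,0,0,1,0,0,0,0]}}

```text
clock: 9.12
position: [0.4592, -0.0355, 0.0741]
orientation: [72.0, 89.8, 73.5]
ft_force: [-0.1, 5.8, 5.8]
opening: 0.0126
```

The right buffer makes contact at TCP y≈-0.0294 and is now pressed about 6 mm. Now the left one.

Emit:
{"fn": "arm_command", "kwargs": {"plan": [1,0,1.2,0,0,1,0,1.2,0,0,1,0,1.1,0,0,1,0,0,0,0]}}

```text
clock: 9.62
position: [0.4584, -0.0014, 0.0741]
orientation: [17.3, 89.9, 18.8]
ft_force: [-0.7, 1.3, 5.0]
opening: 0.0125
```

Emit:
{"fn": "arm_command", "kwargs": {"plan": [1,0,0.5,0,0,1,0,0,0,0]}}

```text
clock: 9.88
position: [0.4583, 0.003, 0.0742]
orientation: [-10.6, 89.9, -9.1]
ft_force: [-0.2, 0.3, 5.1]
opening: 0.0128
```

Emit:
{"fn": "arm_command", "kwargs": {"plan": [1,0,0.4,0,0,1,0,0,0,0]}}

```text
clock: 10.12
position: [0.4582, 0.0068, 0.0742]
orientation: [-24.4, 89.9, -23.0]
ft_force: [0.8, 0.3, 5.0]
opening: 0.0129
```

Emit:
{"fn": "arm_command", "kwargs": {"plan": [1,0,0.3,0,0,1,0,0,0,0]}}

```text
clock: 10.38
position: [0.4581, 0.0097, 0.0741]
orientation: [-34.9, 89.9, -33.5]
ft_force: [-1.1, -0.1, 4.9]
opening: 0.0129
```

Emit:
{"fn": "arm_command", "kwargs": {"plan": [1,0,0.4,0,0,1,0,0,0,0]}}

```text
clock: 10.62
position: [0.4581, 0.013, 0.0742]
orientation: [-59.2, 89.9, -57.8]
ft_force: [0.5, -2.1, 5.0]
opening: 0.013
```

Emit:
{"fn": "arm_command", "kwargs": {"plan": [1,0,0.3,0,0,1,0,0,0,0]}}

```text
clock: 10.88
position: [0.458, 0.0153, 0.0741]
orientation: [-72.5, 89.8, -71.0]
ft_force: [-0.4, -3.9, 4.5]
opening: 0.0131
```

Emit:
{"fn": "arm_command", "kwargs": {"plan": [1,0,0.2,0,0,1,0,0,0,0]}}

```text
clock: 11.12
position: [0.458, 0.0166, 0.0742]
orientation: [-76.4, 89.7, -75.0]
ft_force: [-0.2, -6.8, 4.9]
opening: 0.013
```

The left buffer makes contact at about +0.0105 and is pressed about 6 mm now. First trial brisk stroke, with a soft finish.

Emit:
{"fn": "arm_command", "kwargs": {"plan": [1,0,-3.2,0,0,1,0,-1.8,0,0,1,0,-0.6,0,0]}}

```text
clock: 11.5
position: [0.4593, -0.0362, 0.0741]
orientation: [71.0, 89.8, 72.4]
ft_force: [1.1, 7.0, 6.8]
opening: 0.0126
```

Emit:
{"fn": "arm_command", "kwargs": {"plan": [1,0,3.2,0,0,1,0,1.8,0,0,1,0,0.6,0,0]}}

```text
clock: 11.88
position: [0.458, 0.0174, 0.0741]
orientation: [-73.9, 89.7, -72.4]
ft_force: [-0.6, -7.3, 4.4]
opening: 0.0127
```

```bash
python3 -c "
from st import *
show(.458,.017,.074)
d,P=cloud('side')
for n in ('small_1','large_1'): print(n,[(np.round(r['location'],3).tolist(),round(r['confidence'],2)) for r in manip.spot_in('side',n)])
cv2.imwrite('pics/s6.png',cv2.convertScaleAbs(cv2.resize(d['color'][150:260,320:430,::-1],(500,500),interpolation=cv2.INTER_CUBIC),alpha=1.6))"
```

```text
clock 11.875 pos [0.458  0.0174 0.0741] F [-0.6  -7.32  4.43] M [-1.15 -0.1  -0.02] op 0.0127
toolx [ 0.002 -0.005 -1.   ] yaw of tool y 91.49
to target, tool cm [ 0.01 -0.04 -0.  ]
small_1 []
large_1 [([0.424, 0.044, 0.064], 0.66), ([0.487, 0.046, 0.056], 0.46)]
```

View pics/s6.png

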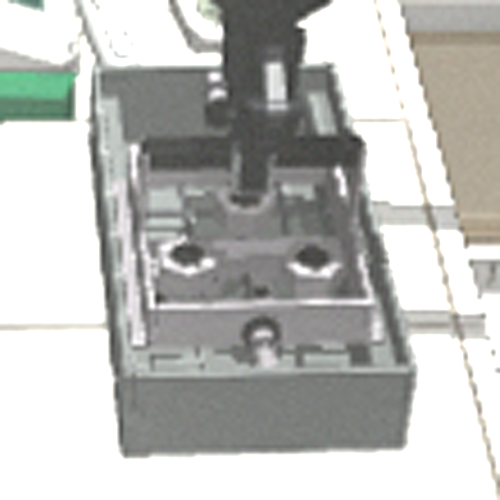

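The stroke tracked well, with about 7 N (7 mm) at each end. The strip at row ~245 looks empty, with a dark spot near (260,290) that may be a nut not yet through. I'll carry on shaking.

Emit:
{"fn": "arm_command", "kwargs": {"plan": [1,0,-3.2,0,0,1,0,-1.8,0,0,1,0,-0.6,0,0,1,0,3.2,0,0,1,0,1.8,0,0,1,0,0.6,0,0,1,0,-3.2,0,0,1,0,-1.8,0,0,1,0,-0.6,0,0,1,0,3.2,0,0,1,0,1.8,0,0,1,0,0.6,0,0]}}

```text
clock: 13.52
position: [0.4581, 0.0174, 0.0742]
orientation: [-73.4, 89.7, -71.9]
ft_force: [0.4, -8.3, 4.8]
opening: 0.0132
```

Emit:
{"fn": "arm_command", "kwargs": {"plan": [1,0,-3.2,0,0,1,0,-1.8,0,0,1,0,-0.6,0,0,1,0,3.2,0,0,1,0,1.8,0,0,1,0,0.6,0,0,1,0,-3.2,0,0,1,0,-1.8,0,0,1,0,-0.6,0,0,1,0,3.2,0,0,1,0,1.8,0,0,1,0,0.6,0,0]}}

```text
clock: 15.02
position: [0.4581, 0.0174, 0.0741]
orientation: [-73.4, 89.7, -71.9]
ft_force: [0.2, -8.3, 4.9]
opening: 0.013
```

```bash
python3 -c "
from st import *
show(.458,.017,.074)
ims=[]
for c in ('side','wrist','top'):
    d=manip.snapshot(c);ims.append(d['color'])
    for n in ('small_1','large_1'): print(c,n,[(np.round(r['location'],3).tolist(),round(r['confidence'],2)) for r in manip.spot_in(c,n)])
r=lambda i,w,h:cv2.resize(i,(w,h),interpolation=cv2.INTER_CUBIC)
o=np.hstack([r(ims[0][165:240,335:430],400,316),r(ims[1][60:260,180:480],400,316)])
cv2.imwrite('pics/s7.png',cv2.convertScaleAbs(o[:,:,::-1],alpha=1.6))"
```

```text
clock 15.025 pos [0.4581 0.0174 0.0741] F [ 0.22 -8.27  4.93] M [-1.15 -0.05  0.01] op 0.013
toolx [ 0.002 -0.005 -1.   ] yaw of tool y 91.48
to target, tool cm [ 0.01 -0.04 -0.01]
side small_1 [([0.46, -0.101, 0.053], 0.41), ([0.672, 0.005, 0.018], 0.4)]
side large_1 [([0.488, 0.05, 0.056], 0.66)]
wrist small_1 [([0.416, -0.005, 0.012], 0.8), ([0.47, -0.003, 0.005], 0.65)]
wrist large_1 [([0.452, -0.023, 0.062], 0.87), ([0.488, 0.05, 0.058], 0.77), ([0.416, 0.066, 0.06], 0.71)]
top small_1 []
top large_1 [([0.498, 0.04, 0.059], 0.55)]
```

View pics/s7.png

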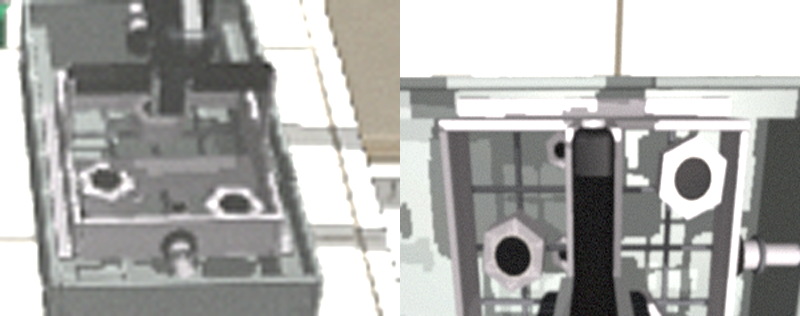

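Both views show the strip empty, and two small nuts lie in the tray at y≈-0.005, z≈0.01. I'll add three strokes ending on the right to expose the rest.

Emit:
{"fn": "arm_command", "kwargs": {"plan": [1,0,-3.2,0,0,1,0,-1.8,0,0,1,0,-0.6,0,0,1,0,3.2,0,0,1,0,1.8,0,0,1,0,0.6,0,0,1,0,-3.2,0,0,1,0,-1.8,0,0,1,0,-0.6,0,0]}}

```text
clock: 16.6
position: [0.4593, -0.0362, 0.0741]
orientation: [73.1, 89.7, 74.5]
ft_force: [0.6, 7.6, 6.4]
opening: 0.013
```

```bash
python3 -c "
from st import *
show(.458,-.036,.074)
ims=[]
for c in ('side','wrist'):
    d=manip.snapshot(c);ims.append(d['color'])
    for n in ('small_1','large_1'): print(c,n,[(np.round(r['location'],3).tolist(),round(r['confidence'],2)) for r in manip.spot_in(c,n)])
r=lambda i,w,h:cv2.resize(i,(w,h),interpolation=cv2.INTER_CUBIC)
o=np.hstack([r(ims[0][165:240,335:430],400,316),r(ims[1][60:260,180:480],400,316)])
cv2.imwrite('pics/s8.png',cv2.convertScaleAbs(o[:,:,::-1],alpha=1.6))"
```

```text
clock 16.6 pos [ 0.4593 -0.0362  0.0741] F [0.61 7.56 6.36] M [ 1.04 -0.05 -0.  ] op 0.013
toolx [ 0.001  0.004 -1.   ] yaw of tool y 91.38
to target, tool cm [ 0.01  0.02 -0.13]
side small_1 [([0.672, 0.003, 0.022], 0.16)]
side large_1 []
wrist small_1 [([0.468, -0.001, 0.006], 0.73), ([0.408, -0.009, 0.013], 0.62), ([0.457, 0.086, 0.057], 0.62), ([0.45, 0.002, 0.013], 0.55), ([0.426, -0.034, 0.066], 0.19)]
wrist large_1 [([0.489, 0.003, 0.06], 0.79), ([0.418, 0.002, 0.06], 0.71), ([0.452, -0.055, 0.061], 0.59)]
```

View pics/s8.png

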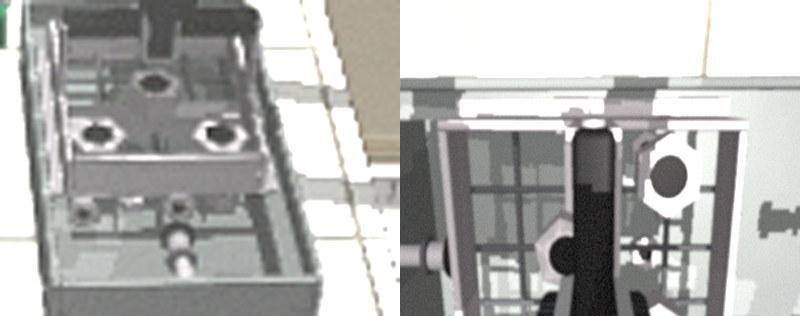

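The strip is empty. The side view shows small nuts on the tray floor at (83,210) and (180,207), and the wrist camera sees floor nuts at x≈0.408 and 0.45–0.468. I'll pin down how many there are.

```bash
python3 -c "
from st import *
d,P=cloud('side')
for u,v in [(354.7,214.9),(377.8,214.2)]:
    r=d['T'][:3,:3]@np.array([(u-d['cx'])/d['fx'],(v-d['cy'])/d['fy'],1]);t=d['T'][:3,3];k=(.011-t[2])/r[2];print((t+k*r).round(3),P[int(v),int(u)].round(3))
for i in range(2):
    d,P=cloud('wrist')
    for r in manip.silhouettes('wrist','small_1'):
        v,u=np.where(r['mask']);p=P[r['mask']];print(round(r['confidence'],2),'px',u.mean().round(),v.mean().round(),len(u),np.nanmedian(p,0).round(3))
# heights within sieve interior from wrist: points 3..14 mm above mesh not on large nuts
m=(P[...,2]>.049)&(P[...,2]<.058)&(abs(P[...,1]+.036)<.06)&(abs(P[...,0]-.458)<.052)
n,l,s,c=cv2.connectedComponentsWithStats(m.astype(np.uint8))
for k in range(1,n):
    if s[k,4]>25: print('mid-height blob',c[k].round(),s[k,4],np.nanmedian(P[l==k],0).round(3))
cv2.imwrite('pics/s9.png',cv2.convertScaleAbs(cv2.resize(d['color'][80:260,200:440,::-1],(720,540),interpolation=cv2.INTER_CUBIC),alpha=1.5))
"
```

```text
[0.501 0.017 0.011] [0.503 0.02  0.017]
[0.441 0.014 0.011] [0.443 0.016 0.013]
0.66 px 359.0 149.0 130 [ 0.41  -0.009  0.012]
0.49 px 362.0 219.0 282 [ 0.471 -0.003  0.012]
0.69 px 363.0 220.0 275 [ 0.471 -0.002  0.012]
0.59 px 360.0 148.0 97 [ 0.409 -0.009  0.012]
mid-height blob [360. 162.] 73 [ 0.413 -0.015  0.054]
mid-height blob [297. 199.] 70 [ 0.44  -0.055  0.054]
mid-height blob [377. 251.] 129 [0.479 0.002 0.054]
```

View pics/s9.png

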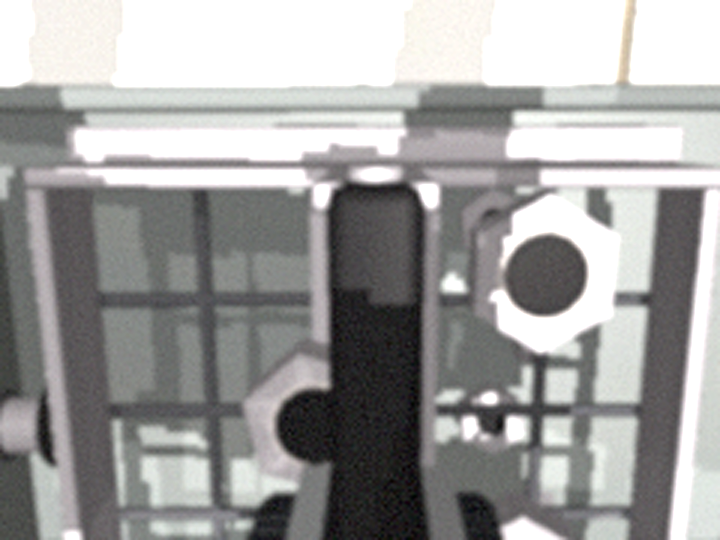

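Pictures viewed: 11. Four separate small nuts lie on the tray floor (z≈0.012), at about (0.501,0.017), (0.441,0.014), (0.410,-0.009) and (0.471,-0.002). The three large ones are still in the sieve. Next I'll back off the buffer and lift level.

Emit:
{"fn": "arm_command", "kwargs": {"plan": [1,0,0.8,0,0,1,0,1.0,0,0,1,0,0.2,0,0,1,-0.3,0,0,0,1,-0.6,0,0,0,1,-1.0,0,0,0,1,-1.2,0,0,0,1,-1.2,0,0,0,1,-1.0,0,0,0,1,-0.6,0,0,0,1,-0.3,0,0,0,1,0,0,0,0]}}

```text
clock: 18.65
position: [0.4583, -0.0169, 0.1356]
orientation: [54.8, 90.0, 56.3]
ft_force: [-0.3, 0.3, -8.7]
opening: 0.0128
```

```bash
cat > sv.py <<'E'
from st import *
show(.453,.3375,.15)
d,P=cloud('top');y0=s["position"][1];Q=P.reshape(-1,3)
m=(abs(Q[:,1]-y0)<.09)&(abs(Q[:,0]-.458)<.09)
zb=s["position"][2]-.034
w=Q[m&(abs(Q[:,2]-(zb+.030))<.006)&(abs(Q[:,1]-y0)<.078)];print("wall rim rel tcp",rect(w),len(w),(np.array(rect(w)[0])-s["position"][:2]).round(4))
k=np.linalg.lstsq(np.c_[w[:,:2]-w[:,:2].mean(0),np.ones(len(w))],w[:,2],rcond=None)[0];print("tilt deg",np.degrees(k[:2]).round(2),k[2].round(4),"expect",zb+.03)
for c in('top','wrist'):
    if c=='wrist':manip.snapshot(c)
    for n in('small_1','large_1'): print(c,n,[(np.round(r['location'],3).tolist(),round(r['confidence'],2)) for r in manip.spot_in(c,n)])
E
python3 sv.py
```

```text
clock 18.65 pos [ 0.4583 -0.0169  0.1356] F [-0.33  0.29 -8.67] M [-0.   -0.02 -0.02] op 0.0128
toolx [ 0.  0. -1.] yaw of tool y 91.45
to target, tool cm [-1.43 35.45  0.36]
wall rim rel tcp (array([ 0.4571, -0.0165]), array([0.1203, 0.1388]), 0.72) 175 [-0.0012  0.0004]
tilt deg [-0.13 -0.24] 0.1322 expect 0.13163073690385274
top small_1 []
top large_1 []
wrist small_1 [([0.496, 0.014, 0.013], 0.71)]
wrist large_1 [([0.449, -0.034, 0.122], 0.79), ([0.484, 0.021, 0.12], 0.77), ([0.418, 0.022, 0.121], 0.6)]
```

Level, with all three large nuts inside. Carrying it to the mat.

Emit:
{"fn": "arm_command", "kwargs": {"plan": [1,0,1.0,0.03,0,1,0,2.0,0.03,0,1,0,3.2,0.03,0,1,0,3.8,0.03,0,1,0,4.0,0.03,0,1,0,4.0,0.03,0,1,0,4.0,0.03,0,1,0,4.0,0.03,0,1,0,3.8,0.03,0,1,0,3.0,0.03,0,1,0,1.8,0.03,0,1,0,0.8,0.03,0]}}

```text
clock: 20.45
position: [0.4527, 0.3378, 0.1353]
orientation: [-130.2, 90.0, -128.7]
ft_force: [0.0, -1.2, -8.4]
opening: 0.0128
```

Emit:
{"fn": "arm_command", "kwargs": {"plan": [1,0.5,0,0,0,1,1.2,0,0,0,1,1.6,0,0,0,1,1.8,0,0,0,1,1.6,0,0,0,1,1.2,0,0,0,1,0.6,0,0,0,1,0.3,0,0,0,1,0,0,0,0]}}

```text
clock: 21.58
position: [0.4533, 0.3372, 0.048]
orientation: [32.3, 90.0, 33.7]
ft_force: [-0.1, 0.4, -8.6]
opening: 0.0131
```

```bash
python3 -c "
from st import *
show(.453,.337,.037)
d,P=cloud('top');Q=P.reshape(-1,3)
e=Q[(abs(Q[:,0]-.452)<.1)&(abs(Q[:,1]-.3375)<.11)]
for c in('top',):
  for r in manip.silhouettes(c,'mat')[:1]:
    p=P[r['mask']];p=p[np.isfinite(p[:,0])&(abs(p[:,2])<.015)];print('mat',rect(p))
w=e[(abs(e[:,2]-.04)<.012)];print(rect(w))"
```

```text
clock 21.575 pos [0.4533 0.3372 0.048 ] F [-0.14  0.42 -8.62] M [ 0.01 -0.04 -0.03] op 0.0131
toolx [ 0.001  0.    -1.   ] yaw of tool y 91.45
to target, tool cm [ 1.1  -0.02 -0.03]
mat (array([0.4534, 0.3358]), array([0.1472, 0.1698]), 2.57)
(array([0.4527, 0.3357]), array([0.1193, 0.1391]), 1.78)
```

Centred within about 1 mm. Lowering the last 11 mm gently.

Emit:
{"fn": "arm_command", "kwargs": {"plan": [1,0.5,0,0,0,1,0.4,0,0,0,1,0.1,0,0,0,1,0,0,0,0]}}

```text
clock: 22.18
position: [0.453, 0.337, 0.0375]
orientation: [-174.3, 90.0, -172.8]
ft_force: [0.7, 0.4, -8.3]
opening: 0.013
```

Emit:
{"fn": "arm_command", "kwargs": {"plan": [1,0.1,0,0,0,1,0,0,0,0]}}

```text
clock: 22.42
position: [0.4534, 0.3372, 0.0372]
orientation: [31.5, 89.9, 32.9]
ft_force: [0.1, 0.1, -5.6]
opening: 0.0133
```

Contact is beginning. A little lower, then release.

Emit:
{"fn": "arm_command", "kwargs": {"plan": [1,0.1,0,0,0,1,0,0,0,0]}}

```text
clock: 22.68
position: [0.4537, 0.3375, 0.0372]
orientation: [30.8, 89.9, 32.2]
ft_force: [-1.9, -0.7, 1.5]
opening: 0.0132
```

Emit:
{"fn": "arm_command", "kwargs": {"plan": [1,0.1,0,0,0,1,0,0,0,0]}}

```text
clock: 22.92
position: [0.4542, 0.3378, 0.0372]
orientation: [30.2, 89.8, 31.7]
ft_force: [-2.8, -0.9, 6.2]
opening: 0.0129
```

Emit:
{"fn": "arm_command", "kwargs": {"plan": [0.45,0,0,0,0,0.45,0,0,0,0,0.45,0,0,0,0,0.45,0,0,0,0,0.45,0,0,0,0]}}

```text
clock: 23.55
position: [0.453, 0.3371, 0.0345]
orientation: [128.7, 90.0, 130.2]
ft_force: [0.0, -0.0, 1.0]
opening: 0.0465
```

Emit:
{"fn": "arm_command", "kwargs": {"plan": [0.45,-1.5,0,0,0,0.45,-3,0,0,0,0.45,-5,0,0,0,0.45,-5,0,0,0,0.45,0,0,-4,0,0.45,0,5,-4,0,0.45,0,5,-4,0,0.45,0,5,-3,0,0.45,0,0,0,0]}}

```text
clock: 24.68
position: [0.2986, 0.4837, 0.1807]
orientation: [83.8, 89.9, 85.6]
ft_force: [0.4, -0.4, -0.6]
opening: 0.0468
```

```bash
python3 -c "
from st import *
show(.453,.337,.037)
ims=[]
for c in('top','side'):
  d,P=cloud(c);Q=P.reshape(-1,3);ims.append(d['color'])
  e=Q[(abs(Q[:,0]-.452)<.1)&(abs(Q[:,1]-.3375)<.11)]
  w=e[abs(e[:,2]-.033)<.007];print(c,'sieve',rect(w));h=e[(e[:,2]>.07)&(e[:,2]<.1)];print('handle',rect(h) if len(h) else 0,np.median(h[:,2]) if len(h) else 0)
  for r in manip.silhouettes(c,'mat')[:1]:
    p=P[r['mask']];p=p[np.isfinite(p[:,0])&(abs(p[:,2])<.015)];print('mat',rect(p))
  for n in('small_1','large_1','timer','tape_roll'): print(c,n,[(np.round(r['location'],3).tolist(),round(r['confidence'],2)) for r in manip.spot_in(c,n)])
r=lambda i,w,h:cv2.resize(i,(w,h),interpolation=cv2.INTER_CUBIC)
o=np.hstack([r(ims[0][190:290,170:400],460,200),r(ims[1][150:370,320:450],325,550)[:200]*0])
o=np.zeros((550,800,3),np.uint8);o[:200,:460]=r(ims[0][190:290,170:400],460,200);o[:,475:]=r(ims[1][150:370,320:450],325,550);o[220:500,:460]=r(ims[1][160:250,330:425],460,280)
cv2.imwrite('pics/f.png',cv2.convertScaleAbs(o[:,:,::-1],alpha=1.5))"
```

```text
clock 24.675 pos [0.2986 0.4837 0.1807] F [ 0.38 -0.42 -0.6 ] M [ 0.01  0.06 -0.02] op 0.0468
toolx [ 0.     0.002 -1.   ] yaw of tool y 91.8
to target, tool cm [ 14.34 -15.18  14.97]
top sieve (array([0.4536, 0.3374]), array([0.12  , 0.1415]), 1.45)
handle (array([0.4545, 0.3375]), array([0.1208, 0.0178]), 1.3) 0.08725667149722072
mat (array([0.452 , 0.3347]), array([0.1497, 0.1673]), 2.6)
top small_1 [([0.412, 0.378, 0.025], 0.3)]
top large_1 [([0.41, 0.379, 0.025], 0.59)]
top timer [([0.441, -0.265, 0.016], 0.65)]
top tape_roll [([0.667, -0.007, 0.028], 0.91)]
side sieve (array([0.4529, 0.3391]), array([0.1203, 0.1432]), 1.74)
handle (array([0.4527, 0.3409]), array([0.1238, 0.0191]), 1.06) 0.08505103808331704
mat (array([0.4512, 0.3382]), array([0.1512, 0.1717]), 1.6)
side small_1 [([0.456, 0.345, 0.022], 0.65), ([0.444, 0.011, 0.012], 0.44), ([0.413, 0.003, 0.009], 0.39), ([0.47, 0.002, 0.013], 0.37), ([0.672, 0.006, 0.021], 0.17)]
side large_1 [([0.487, 0.381, 0.016], 0.78), ([0.415, 0.379, 0.029], 0.74)]
side timer [([0.445, -0.261, 0.013], 0.57), ([0.472, 0.004, 0.013], 0.5), ([0.457, -0.006, 0.022], 0.45)]
side tape_roll [([0.673, 0.004, 0.022], 0.66)]
```

View pics/f.png

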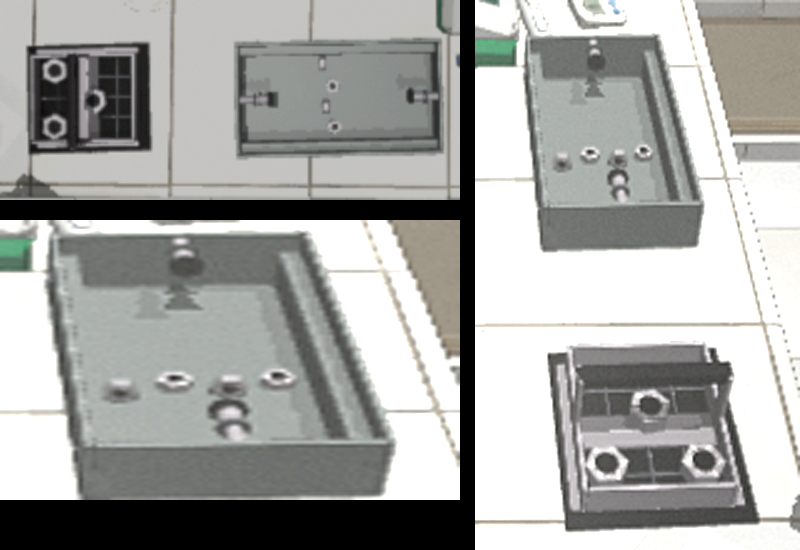

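The final picture shows the four small nuts in the tray. The sieve sits flat and centred on the mat with the three large nuts in it. Handing in.

```bash
python3 -c "
from cell import manip
print(manip.sign_off())"
```

```text
the job is handed in; nothing more can be done
None
```

The job is done and handed in at about 25 s on the robot's clock. The sieve was shaken about 6–7 times each way on its runners. It was then lifted out level and set on the mat, and the gripper is open and clear.

**Shaking:** I felt for both buffers first. Each stroke was meant to press its buffer 6–8 mm of the 15 mm. That depth comes from wrist forces of 7–8 N read at only some of the stroke ends, not from measuring the buffers.

**Last checks:**
- **Small nuts:** all four lie on the tray floor in the last picture.
- **Large nuts:** all three are in the sieve.
- **Placement:** the sieve is within about 3 mm of the mat's centre and lies flat. It was level within 0.3° in the air.
- **Other things:** the timer and tape roll read where they started, within the finder's error.

**What went wrong or disagreed:**
- **First grasp:** it failed because the fingertips are about 25 mm higher than the reported tool position. The shut fingers rested on the handle with about 5.5 N and dragged the sieve about 9 mm along its runners. I went lower and gripped properly.
- **Finder on the last pictures:** it reported a "small nut" in the sieve (confidence 0.65) and missed some real nuts. The picture shows that one to be the third large nut, so I went by the picture.

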